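# Fit a chip tray and hold the key machine's carriage open

### The job

The key-cutting machine is about to be brushed out: lift the top chip tray off the nested pile, leaving the other two nested, set it down flat in the recess in front of the machine's carriage and let go of it. Then pull the carriage's upright lever forward, away from the cutter, against its spring until it is hard on its stop, and hold it there with the fingers: finish while still holding it, without moving the tray out of its recess or disturbing the other things on the bench.

Things in the scene. Friction and masses are not known exactly. Their poses are not given: they have to be found in the camera images.
- tray_top: Uppermost of three identical nested bare-steel trays, open on top: rim part 118 (x) x 58 (y) mm outside, 3 mm upright walls, 24 mm high, above a foot 107 x 47 x 8 mm; inner floor 11 mm up, about 120 g. Origin: centre of the foot's underside, z up. It rests on the rim of the tray below, foot 8 mm inside it with 2.5 mm play; top rim 90 mm above the bench. Grip it across the 58 mm from above.
- tray_middle: Second tray of the pile, same shape and origin as the top one, 24 mm lower. It stays where it is.
- tray_bottom: Lowest tray of the pile, same shape and origin, its foot in the holder. It stays where it is.
- holder: Fixed dark steel slab 140 (x) x 80 (y) x 10 mm with a low frame, in which the pile stands, trays lengthwise along x. Origin: centre of its underside, on the bench. It stands left or right of the machine, a wooden block of cutter bits (150 x 90 x 54 mm) on the other side.
- machine: Fixed key-cutting machine, 170 mm wide. Origin on the bench straight below the carriage's hinge; -x is its front (towards the robot, turned up to 0.2 rad), y parallel to the hinge, z up. A grey housing stands behind, x = 92 to 258 mm, 141 mm high with two keys on it; cheeks at y = +-72 mm reach up to 105 mm; the tray recess is at its front (point bay).
- bay (a point): Centre of the floor of the tray recess, 130 mm in front of (-x from) the machine's origin, 10 mm above the bench, axes as the machine's. The recess is 114 (x) x 54 (y) mm inside a frame 6 mm wide and 6 mm high; the tray's foot goes in with 3.5 mm play each side, length along machine x, either way round.
- carriage (a joint): Angle of the carriage (rad) about its level hinge, which runs along machine y 85 mm above the machine's origin. 0 = at rest, sprung back towards the cutter; grows as the lever is pulled forward (to machine -x); 0.70 = hard stop. The spring takes about 5 N at the grip at rest, 8 N at the stop, and throws the carriage back when let go.
- lever_foot (a point): Upright lever on the middle of the carriage: 12 mm steel rod with a tapered grey handle, 19 mm thick at 85 mm from the hinge, 25 mm at 135 mm, rounded end at 148 mm. This point is its foot, on the hinge axis. At joint 0 it leans 0.25 rad back (machine +x) from vertical, at the stop 0.45 rad forward (-x). Two key clamps stand beside its foot, below 130 mm above the bench.
- lever_grip (a point): Point on the lever's axis in its handle, 125 mm from the hinge, handle 24 mm thick there; 206 mm above the bench at joint 0, 198 mm at the stop. Can be pinched from above with the fingers closing along machine y; moves on an arc of 125 mm radius about the hinge.
- key_a: Loose brass key, 60 mm long, 4 mm thick, lying on the machine's housing. Bystander.
- key_b: Second loose brass key like it, on the housing. Bystander.
- brush: Hand brush 170 mm long lying on the bench along the left side of the tray recess. Bystander.
- screwdriver: Screwdriver with black handle, 160 mm long, lying on the bench along the right side of the tray recess. Bystander.
- oil: White oil bottle, 52 mm across, 130 mm high, standing at the back left. Bystander.
- mug: White mug, 76 mm across, 90 mm high, standing at the back right. Bystander.
Mind the look-alikes: they are no part of the job. What is shaped like the holder but red or white is not meant.

How it is judged:
By the outcome, as a careful person would: the job done as asked, in the order asked, and still so for the second after the job is handed in, while the arm keeps its last pose, push and grip.
It also fails if it takes over 66 s, if anything falls off the work surface, if the arm or the gripper's body presses on something with over 40 N, if the wrist force passes 120 N, or if a joint passes its speed limit or range.

### The arm

A 6-joint arm with a two-finger parallel gripper is mounted at the origin on the work surface. World frame = base frame: x ahead of the robot, y to its left, z up, the work surface at z = 0. Lengths are in m, angles in degrees, forces in N, time in s.
With the tool pointing down it reaches from about 0.4 to 0.825 m from the base axis. Payload 7 kg.
Tool frame: the origin (TCP) lies midway between the tips of the shut fingers; the grasp point (between the pads) lies r.tcp_to_grasp behind it (r.tcp_to_grasp is the distance from the TCP to the grasp point, in m); x points along the fingers, y is the direction in which the jaws open and shut, and the axes are right-handed (so a half turn about x gives the same grasp; the last joint's range is limited). The gripper opens to 88 mm and grips with 3 to 60 N. Pads are 19 mm wide; open, the fingers measure 130 mm over their backs; the gripper's body (78 mm by 193 mm) begins 47 mm behind the grasp point.
Start: joints at [-58.092, 20.546, 0.682, 0, -70.136, -16.507], TCP at [0.179, -0.651, 0.227] pointing down, gripper open.
Joint ranges: [-176.03, 176.03], [-82.01, 121.73], [-58.28, 71.71], [-173.87, 95.51], [-174.79, -0.11], [-173.66, 173.66]. Speed limits (degrees/s): [136.94, 136.94, 172.46, 180, 180, 180].

### API

Orientations are given as [roll, pitch, yaw] about the fixed x, y, z axes, in that order (R = Rz(yaw) Ry(pitch) Rx(roll)).
In Python, from plant import r gives the robot as it stands.
- The arm moves only by the tool carry_out, never from a script. Its argument "moves" is a list of rows, each a list of 7 numbers: the shift along the world's x, y, z in mm, then the turn, a rotation vector about the world's x, y, z in rad, then the opening in per cent of the stroke, from 0 (shut) to 100 (fully open). In form: [[x, y, z, wx, wy, wz, claw], ...]. A call has 1 to 5 rows; each row is the pose to reach, as a shift and turn from the pose commanded when the call began; what a row does not reach only later rows make up. A row lasts 1/10 s, in which the tool goes at most 50 mm and 8.59 degrees, less where a joint would pass 70% of its speed; a pose out of reach is approached as far as the arm can. A call with a gripper value outside its range is refused whole. The fingers move at their own pace and stop on an object; "squeeze" is the grip in N (left out, the last holds). Time passes only in rows, so rows that repeat a pose let the fingers close. It gives the time, the measured TCP pose, the force and the opening at its end, in the units of the state.
- r.get_state(): the state, without advancing time (a new reading comes with each control period).
- r.capture(name): name is "side" or "top"; returns the picture (400x640x3 uint8, blue, green, red); there is no depth.
- r.camera_params(name): a dict with "K" (3x3 intrinsics, pixels), "rvec" (rotation vector, rad) and "tvec" (3), from world to camera coordinates, as OpenCV has them. Camera axes: x right, y down, z forward; pixel columns grow to the right and rows downward; lengths in m; the calibration is good to about 2 mm. A picture is of the moment at which its call begins. camera_params takes no time and is no camera call.
- r.close_job(): hands the job in, once; it reports no verdict.
The state is a dict: "time_s": time; "joints": joint angles; "qd": joint speeds; "joint_torque": joint torques, N m; "tcp_pos": TCP position; "eef_rot": TCP orientation; "contact_force": force on the tool from outside, world axes, zero at the start; "moment": the same for the moment, N m; "gripper_width": finger opening in m.
Only numpy, scipy, OpenCV 4.12 (cv2) and the standard library are available. Lean on these libraries where they do the work, as an engineer would, in place of code of your own. Each camera call takes 0.05 s, during which the arm holds its last target. There are 200 camera calls.

## Working session

There is one attempt and no reset: what is moved stays moved. The work goes in short steps, Python scripts to look and compute and a tool call to move; the robot and the scene stay as the last step left them, time stands still between calls to the robot, and variables do not carry over. Pictures are saved under pics/ and viewed, about 8 in all and at most 12, crops included, and the job is handed in when it is done.

Besides the shell and the picture viewer there is one more tool, called as name(argument=value, ...), one argument or row to a line, values as JSON. carry_out: Moves the arm, as the interface text tells. Its arguments: {"type":"object","properties":{"moves":{"type":"array"},"squeeze":{"type":"number"}},"required":["moves"]}

```bash
mkdir -p pics; ls; cat > h.py <<'E'
import numpy as np, cv2
from plant import r
def snap(name,fn,crop=None,s=1):
    im=r.capture(name); cv2.imwrite('pics/raw_'+fn,im)
    if crop: x0,y0,x1,y1=crop; im=im[y0:y1,x0:x1]
    if s!=1: im=cv2.resize(im,None,fx=s,fy=s,interpolation=cv2.INTER_CUBIC)
    cv2.imwrite('pics/'+fn,im)
def cam(n):
    c=r.camera_params(n); return np.array(c['K'],float),cv2.Rodrigues(np.array(c['rvec'],float))[0],np.array(c['tvec'],float).ravel()
def ray(n,uv,z):
    K,R,t=cam(n); d=R.T@np.linalg.solve(K,[uv[0],uv[1],1]); o=-R.T@t
    return o+d*(z-o[2])/d[2]
def proj(n,P):
    K,R,t=cam(n); p=(K@(R@np.atleast_2d(P).T+t[:,None])).T; return p[:,:2]/p[:,2:]
E
python3 - <<'E'
from h import *
snap('top','t0.png'); snap('side','s0.png')
for n in('top','side'):
    K,R,t=cam(n); print(n,K[0,0],-R.T@t,R[2])
print(r.get_state(), r.tcp_to_grasp)
E
```

```text
pics
top 361.8346526598164 [0.39824328 0.06674443 1.15590779] [ 0.14611098  0.00996109 -0.98921805]
side 384.68882725874033 [0.02950349 0.5365788  0.91323666] [ 0.48540952 -0.45199038 -0.74838646]
{'time_s': 0.1, 'joints': array([-5.80913134e+01,  2.05865093e+01,  6.39197061e-01, -1.64517442e-02,
       -7.01339558e+01, -1.65082352e+01]), 'qd': array([-0.03911549,  0.02412853,  0.04724894,  0.04383083,  0.16666018,
       -0.02870579]), 'joint_torque': array([-3.44963664e-03, -5.84161341e+01,  2.93748182e+01,  7.01553985e+00,
        1.01635771e-02, -6.36608070e-05]), 'tcp_pos': array([ 0.17912923, -0.65036064,  0.225731  ]), 'eef_rot': array([ 95.73414241,  89.91727296, 111.12899219]), 'contact_force': array([ 0.56849812, -0.34400678,  0.3137716 ]), 'moment': array([ 0.05754413, -0.01184674, -0.06580154]), 'gripper_width': 0.0873487641121911} 0.0188
```

View pics/t0.png

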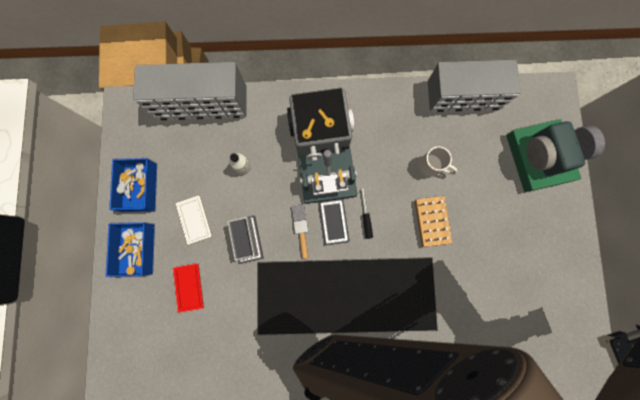

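View pics/s0.png

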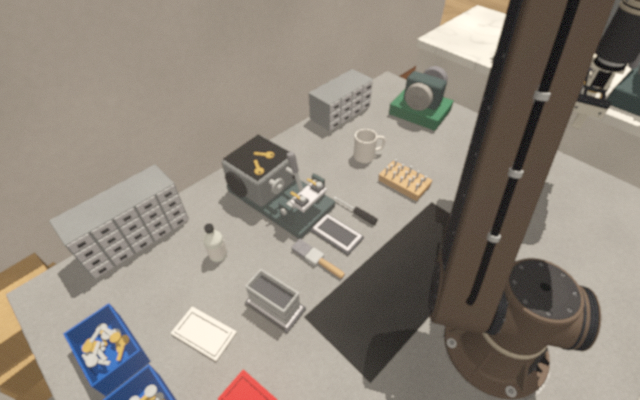

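Top view: the nested pile in the dark holder is at (244,239). The look-alikes are the white frame at (193,219), the red frame at (188,288) and the wooden block at (434,221). The machine is at (323,150) and its recess at (334,222). By the description I choose the pile at (244,239), and I'll check it in a crop.

```bash
python3 - <<'E'
from h import *
im=cv2.imread('pics/raw_t0.png')
a=cv2.resize(im[205:275,215:385],None,fx=4.7,fy=4.7,interpolation=cv2.INTER_CUBIC)
im=cv2.imread('pics/raw_s0.png')
b=cv2.resize(im[130:330,205:405],None,fx=1.3,fy=1.3,interpolation=cv2.INTER_CUBIC)
im=cv2.imread('pics/raw_t0.png')
c=cv2.resize(im[85:205,270:380],None,fx=2.16,fy=2.16,interpolation=cv2.INTER_CUBIC)
out=np.zeros((600,800,3),np.uint8); out[:a.shape[0],:a.shape[1]]=a
out[335:335+b.shape[0],:b.shape[1]]=b; out[335:335+c.shape[0],300:300+c.shape[1]]=c
cv2.imwrite('pics/c1.png',out)
E
```

```text
(no output)
```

View pics/c1.png

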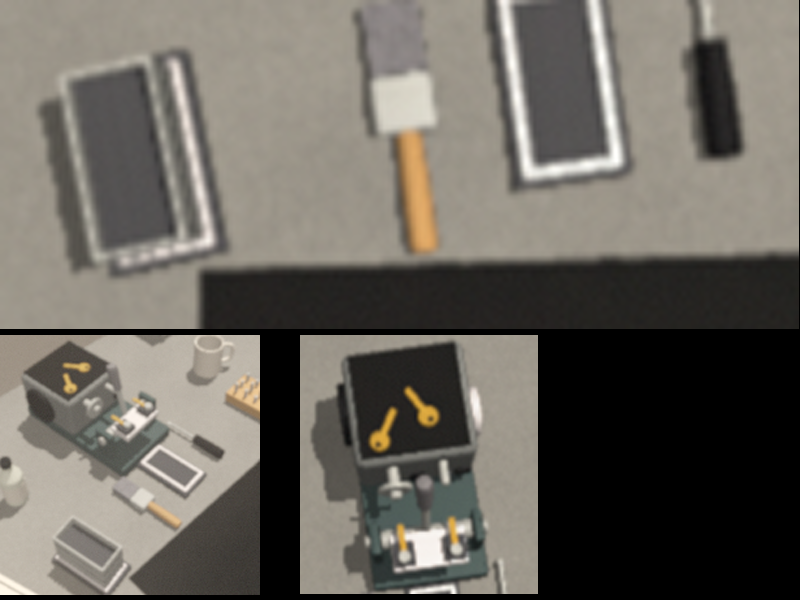

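The crop confirms the grey steel pile. The rim corners are near crop (60,78), (150,55), (187,240) and (97,265). The recess frame's near corners are at (515,182) and (628,165). Next I'll turn these into positions.

```bash
python3 - <<'E'
from h import *
u=lambda p:(np.array(p)-0.0)/4.7+[215,205]
v=lambda p:(np.array(p)-[300,335])/2.16+[270,85]
T=np.array([ray('top',u(p),.09)[:2] for p in[(60,78),(150,55),(187,240),(97,265)]])
print('tray',T.round(4).tolist(),T.mean(0),np.linalg.norm(T-np.roll(T,-1,0),axis=1))
for a,b in((3,0),(2,1)): d=T[b]-T[a];print(np.degrees(np.arctan2(d[1],d[0])))
H=np.array([ray('top',v(p),.141)[:2] for p in[(345,357),(462,343),(475,455),(357,470)]])
print('house',H.round(4).tolist(),H.mean(0),np.linalg.norm(H-np.roll(H,-1,0),axis=1))
for a,b in((3,0),(2,1)): d=H[b]-H[a];print(np.degrees(np.arctan2(d[1],d[0])))
B=np.array([ray('top',u(p),.016)[:2] for p in[(520,183),(628,167)]])
print('bay near corners',B,np.linalg.norm(B[0]-B[1])); d=B[0]-B[1]; print('yaw',np.degrees(np.arctan2(-d[0],d[1])))
E
```

```text
tray [[0.4919, 0.3451], [0.5049, 0.2883], [0.3891, 0.265], [0.3752, 0.3209]] [0.44028423 0.30481065] [0.05823995 0.11812609 0.057579   0.11915877]
11.714444720408986
11.378946707108154
house [[0.8575, 0.1482], [0.8726, -0.0128], [0.7131, -0.0243], [0.6971, 0.1345]] [0.78504199 0.06141572] [0.16167225 0.15989443 0.15963209 0.16098707]
4.8734643563155435
4.137621022355764
bay near corners [[ 0.42016185  0.05684854]
 [ 0.42883145 -0.0152628 ]] 0.07263062538762587
yaw 6.855491919130012
```

```bash
cat >> h.py <<'E'
from scipy.optimize import least_squares
def bayfit(im,box=(315,195,352,250),n='top',thr=190):
    x0,y0,x1,y1=box; g=im[y0:y1,x0:x1].min(2)
    ys,xs=np.nonzero(g>thr); P=np.array([ray(n,(x+x0,y+y0),.016)[:2] for x,y in zip(xs,ys)])
    cv2.imwrite('pics/mask.png',((g>thr)*255).astype(np.uint8))
    def f(q):
        c,s=np.cos(q[2]),np.sin(q[2]); d=(P-q[:2])@np.array([[c,-s],[s,c]])
        # distance to mid-line rectangle 120x60
        a=np.abs(d)-[.060,.030]
        return np.where(a.max(1)<0,a.max(1),np.hypot(*np.maximum(a,0).T))
    o=least_squares(f,[.484,.03,.09],loss='soft_l1',f_scale=.003); return o.x,np.sqrt(np.mean(o.fun**2)),len(P)
E
python3 - <<'E'
from h import *
im=cv2.imread('pics/raw_t0.png')
for t in(160,180,200): print(bayfit(im,thr=t))
q=bayfit(im)[0];c,s=np.cos(q[2]),np.sin(q[2]);M=lambda x,y,z:[q[0]+c*x-s*y,q[1]+s*x+c*y,z]
pts=[M(a*.063,b*.033,.016) for a,b in((1,1),(1,-1),(-1,-1),(-1,1))]
pts2=[M(.13+x,y,.141) for x,y in((.092,.083),(.258,.083),(.258,-.083),(.092,-.083))]
tip=[M(.13+.125*np.sin(.25),0,.085+.125*np.cos(.25))]
S=4
for n in('top','side'):
    im=cv2.imread(f'pics/raw_{n[0]}0.png'); x0,y0=(270,85) if n=='top' else (215,130)
    o=cv2.resize(im[y0:y0+170,x0:x0+120 if n=='top' else x0+150],None,fx=3.4,fy=3.4,interpolation=cv2.INTER_CUBIC)
    for p in(pts,pts2,tip): 
        pp=((proj(n,np.array(p))-[x0,y0]+.5)*3.4).astype(np.int32)
        cv2.polylines(o,[pp],True,(0,0,255),1) if len(p)>1 else cv2.circle(o,tuple(map(int,pp[0])),4,(0,255,0),1)
    globals()[n]=o
o=np.zeros((578,800,3),np.uint8);o[:,:top.shape[1]]=top;w=min(side.shape[1],800-top.shape[1]);o[:,top.shape[1]:top.shape[1]+w]=side[:,:w];cv2.imwrite('pics/f.png',o)
E
```

```text
(array([0.49053213, 0.02950913, 0.11385443]), np.float64(0.0023307830765266616), 289)
(array([0.49046936, 0.0294146 , 0.11202337]), np.float64(0.0018991987122403175), 235)
(array([0.4907096 , 0.02979042, 0.11009387]), np.float64(0.0014370613883043885), 179)
```

View pics/f.png

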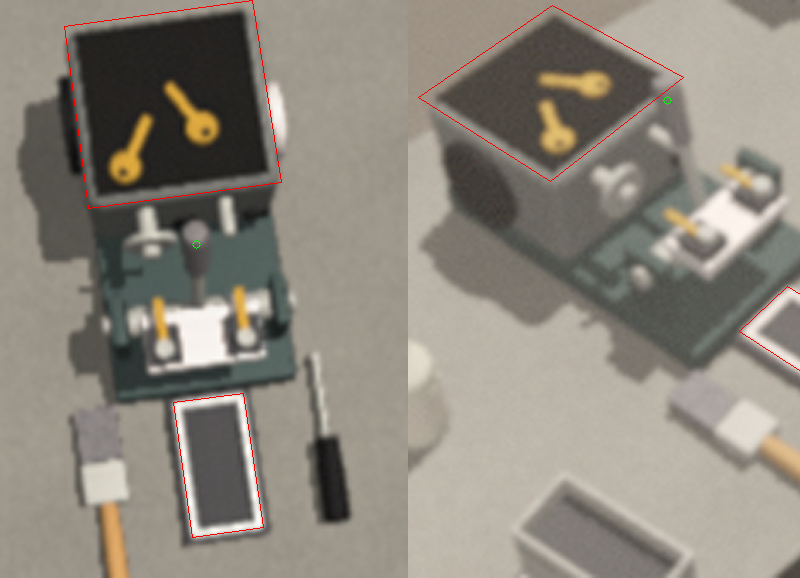

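The fit is good: the bay centre is at (0.4906, 0.0296) with yaw 0.111. The tray is at (0.440, 0.305) with yaw 0.20. Next I'll work out the turn needed.

```bash
cat >> h.py <<'E'
from scipy.spatial.transform import Rotation as Ro
def tool():
    s=r.get_state(); R=Ro.from_euler('xyz',s['eef_rot'],degrees=True).as_matrix(); return s,R
def turn(yaw):
    # rotvec from current to tool x down, tool y along +-(machine y at yaw)
    s,R=tool(); best=None
    for k in(0,np.pi):
        a=yaw+k; y=np.array([-np.sin(a),np.cos(a),0]); x=np.array([0,0,-1.]); T=np.c_[x,y,np.cross(x,y)]
        v=Ro.from_matrix(T@R.T).as_rotvec()
        print('turn',v.round(3),'j6',s['joints'][5].round(1))
E
python3 - <<'E'
from h import *
s,R=tool();print(R.round(3)); turn(.2)
E
```

```text
[[-0.001 -0.265  0.964]
 [ 0.001  0.964  0.265]
 [-1.     0.001 -0.   ]]
turn [-0.001 -0.    -0.069] j6 -16.5
turn [ 1.000e-03 -2.000e-03  3.073e+00] j6 -16.5
```

carry_out(
  moves=[
    [150,180,60,0,0,-0.068,100],
    [150,180,60,0,0,-0.068,100],
    [150,180,60,0,0,-0.068,100],
    [150,180,60,0,0,-0.068,100],
    [150,180,60,0,0,-0.068,100],
  ],
)

```text
time_s: 0.6
tcp_pos: [0.3303, -0.4688, 0.287]
eef_rot: [17.4, 90.0, 28.9]
contact_force: [0.2, -0.0, -0.3]
gripper_width: 0.0877
```

carry_out(
  moves=[
    [110,220,0,0,0,0,100],
    [110,220,0,0,0,0,100],
    [110,220,0,0,0,0,100],
    [110,220,0,0,0,0,100],
    [110,220,0,0,0,0,100],
  ],
)

```text
time_s: 1.1
tcp_pos: [0.4396, -0.2486, 0.2865]
eef_rot: [36.3, 90.0, 47.8]
contact_force: [0.6, -1.2, -0.0]
gripper_width: 0.0877
```

carry_out(
  moves=[
    [0,240,0,0,0,0,100],
    [0,240,0,0,0,0,100],
    [0,240,0,0,0,0,100],
    [0,240,0,0,0,0,100],
    [0,240,0,0,0,0,100],
  ],
)

```text
time_s: 1.6
tcp_pos: [0.4386, -0.0085, 0.2866]
eef_rot: [42.2, 90.0, 53.8]
contact_force: [1.4, 0.1, -0.0]
gripper_width: 0.0873
```

carry_out(
  moves=[
    [1,240,0,0,0,0,100],
    [1,240,0,0,0,0,100],
    [1,240,0,0,0,0,100],
    [1,240,0,0,0,0,100],
    [1,240,0,0,0,0,100],
  ],
)

```text
time_s: 2.1
tcp_pos: [0.4395, 0.2318, 0.2864]
eef_rot: [134.2, 90.0, 145.7]
contact_force: [0.8, -0.0, 0.3]
gripper_width: 0.0875
```

carry_out(
  moves=[
    [0,74,-110,0,0,0,100],
    [0,74,-110,0,0,0,100],
    [0,74,-110,0,0,0,100],
    [0,74,-110,0,0,0,100],
    [0,74,-110,0,0,0,100],
  ],
)

```text
time_s: 2.6
tcp_pos: [0.44, 0.303, 0.1761]
eef_rot: [-128.3, 89.9, -116.8]
contact_force: [0.6, -0.4, 1.2]
gripper_width: 0.0877
```

```bash
python3 - <<'E'
from h import *
snap('top','t1.png'); snap('side','s1.png')
s,R=tool();print(s['tcp_pos'],s['joints'].round(1)); turn(.2)
q=[.440,.305,.2];c,sn=np.cos(q[2]),np.sin(q[2])
o=[]
for n,(x0,y0) in(('top',(190,190)),('side',(200,200))):
    im=cv2.imread(f'pics/raw_{n[0]}1.png')[y0:y0+130,x0:x0+130]; im=cv2.resize(im,None,fx=3,fy=3,interpolation=cv2.INTER_CUBIC)
    if n=='side' or 1:
        p=np.array([[q[0]+c*a*.059-sn*b*.029,q[1]+sn*a*.059+c*b*.029,.09] for a,b in((1,1),(1,-1),(-1,-1),(-1,1))])
        cv2.polylines(im,[((proj(n,p)-[x0,y0]+.5)*3).astype(np.int32)],True,(0,0,255),1)
    o.append(im)
cv2.imwrite('pics/c2.png',np.hstack(o))
E
```

```text
[0.44077581 0.30323927 0.17786158] [  55.6    9.6  -21.1    0.   -59.3 -134.1]
turn [-0.001  0.001 -0.001] j6 -134.1
turn [-2.000e-03 -2.000e-03  3.141e+00] j6 -134.1
```

View pics/c2.png

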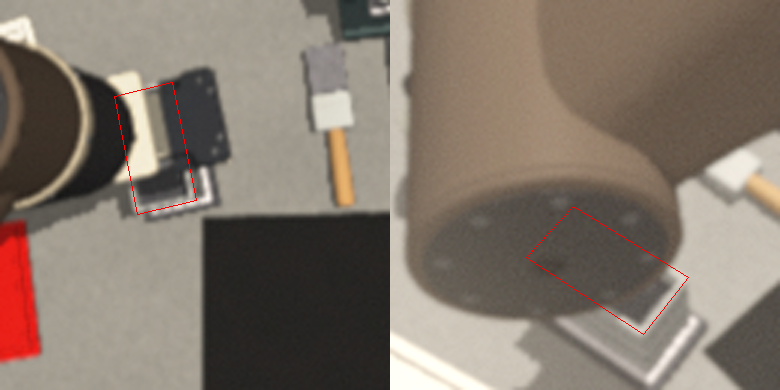

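The gripper hides the pile, so I'll check the fit on the earlier clear pictures instead.

```bash
python3 - <<'E'
from h import *
q=[.440,.305,.2];c,sn=np.cos(q[2]),np.sin(q[2]);o=[]
for n,(x0,y0) in(('top',(215,205)),('side',(240,260))):
    im=cv2.imread(f'pics/raw_{n[0]}0.png')[y0:y0+65,x0:x0+65]; im=cv2.resize(im,None,fx=6,fy=6,interpolation=cv2.INTER_CUBIC)
    p=np.array([[q[0]+c*a*.059-sn*b*.029,q[1]+sn*a*.059+c*b*.029,.09] for a,b in((1,1),(1,-1),(-1,-1),(-1,1))])
    cv2.polylines(im,[((proj(n,p)-[x0,y0]+.5)*6).astype(np.int32)],True,(0,0,255),1)
    o.append(im)
cv2.imwrite('pics/c3.png',np.hstack(o))
E
```

```text
(no output)
```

View pics/c3.png

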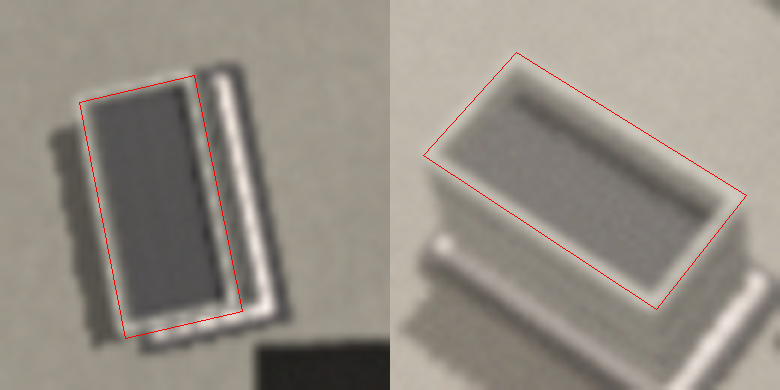

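The rim fits in both views, so I'll descend, grip and lift.

carry_out(
  moves=[
    [0,2,-40,0,0,0,100],
    [0,2,-75,0,0,0,100],
    [0,2,-97,0,0,0,100],
    [0,2,-106,0,0,0,100],
    [0,2,-106,0,0,0,100],
  ],
  squeeze=20,
)

```text
time_s: 3.2
tcp_pos: [0.4405, 0.3048, 0.0709]
eef_rot: [-65.4, 90.0, -53.9]
contact_force: [0.3, 0.6, -0.7]
gripper_width: 0.0881
```

carry_out(
  moves=[
    [0,0,0,0,0,0,60],
    [0,0,0,0,0,0,40],
    [0,0,0,0,0,0,40],
    [0,0,0,0,0,0,40],
    [0,0,0,0,0,0,40],
  ],
  squeeze=20,
)

```text
time_s: 3.7
tcp_pos: [0.4405, 0.3057, 0.0712]
eef_rot: [39.7, 89.9, 51.2]
contact_force: [-1.0, 0.4, 4.9]
gripper_width: 0.0581
```

```bash
python3 -c "
from h import *
s,R=tool();print(s['tcp_pos'],s['gripper_width'],s['contact_force'],s['moment'])"
```

```text
[0.44048189 0.30565934 0.07121467] 0.058137674169888374 [-1.0462041   0.35931378  4.91696268] [0.17202626 0.41047659 0.01553306]
```

carry_out(
  moves=[
    [0,0,3,0,0,0,40],
    [0,0,8,0,0,0,40],
    [0,0,15,0,0,0,40],
    [0,0,25,0,0,0,40],
    [0,0,40,0,0,0,40],
  ],
)

```text
time_s: 4.2
tcp_pos: [0.44, 0.3049, 0.111]
eef_rot: [-140.7, 89.9, -129.2]
contact_force: [0.0, 0.2, -1.4]
gripper_width: 0.0577
```

carry_out(
  moves=[
    [0,0,20,0,0,0,40],
    [0,0,40,0,0,0,40],
    [0,0,60,0,0,0,40],
    [0,0,70,0,0,0,40],
    [0,0,70,0,0,0,40],
  ],
)

```text
time_s: 4.7
tcp_pos: [0.4408, 0.3059, 0.1824]
eef_rot: [41.1, 89.8, 52.6]
contact_force: [-0.6, 0.4, -2.0]
gripper_width: 0.0582
```

carry_out(
  moves=[
    [10,-30,0,0,0,-0.02,40],
    [20,-65,0,0,0,-0.04,40],
    [30,-100,0,0,0,-0.06,40],
    [40,-140,0,0,0,-0.09,40],
    [40,-140,0,0,0,-0.09,40],
  ],
)

```text
time_s: 5.2
tcp_pos: [0.4797, 0.1613, 0.1794]
eef_rot: [-150.2, 89.8, -144.1]
contact_force: [-0.4, 0.3, -1.3]
gripper_width: 0.0579
```

carry_out(
  moves=[
    [2,-35,0,0,0,0,40],
    [4,-70,0,0,0,0,40],
    [7,-105,0,0,0,0,40],
    [10,-136,0,0,0,0,40],
    [10,-136,0,0,0,0,40],
  ],
)

```text
time_s: 5.7
tcp_pos: [0.4894, 0.0267, 0.1795]
eef_rot: [-163.7, 89.9, -157.5]
contact_force: [-0.0, 0.7, -0.7]
gripper_width: 0.0574
```

```bash
python3 - <<'E'
from h import *
snap('top','t2.png'); snap('side','s2.png')
s,R=tool();print(s['tcp_pos'],s['gripper_width'],s['contact_force'],s['joints'].round(1)); turn(.111)
a=cv2.imread('pics/t2.png')[180:310,200:400]; b=cv2.imread('pics/s2.png')[180:360,220:420]
o=np.zeros((600,800,3),np.uint8)
a=cv2.resize(a,None,fx=2,fy=2,interpolation=cv2.INTER_CUBIC);b=cv2.resize(b,None,fx=2,fy=2,interpolation=cv2.INTER_CUBIC)
o[:260,:400]=a;o[:360,400:]=b;cv2.imwrite('pics/c4.png',o[:360])
E
```

```text
[0.48983073 0.02874958 0.1797733 ] 0.057387462511196696 [ 1.1204945  -0.64013008 -1.00911024] [  26.4    5.3  -25.9   -0.   -58.9 -110.1]
turn [ 0.    -0.001  0.002] j6 -110.1
turn [-2.00e-03 -0.00e+00 -3.14e+00] j6 -110.1
```

View pics/c4.png

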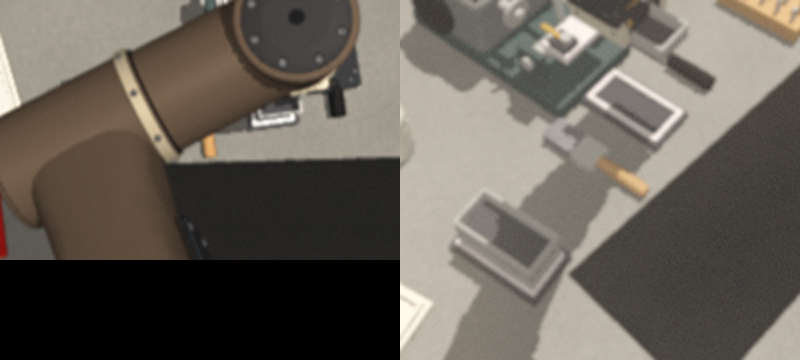

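The top tray is held and the other two are still nested. Now down to just above the recess.

carry_out(
  moves=[
    [1,1,-40,0,0,0,40],
    [1,1,-75,0,0,0,40],
    [1,1,-110,0,0,0,40],
    [1,1,-130,0,0,0,40],
    [1,1,-130,0,0,0,40],
  ],
)

```text
time_s: 6.3
tcp_pos: [0.489, 0.0304, 0.0476]
eef_rot: [-164.4, 89.6, -158.0]
contact_force: [0.8, 0.4, -0.4]
gripper_width: 0.0576
```

```bash
python3 - <<'E'
from h import *
snap('side','s3.png')
s,R=tool();g=s['tcp_pos'];print(g,s['gripper_width'],s['contact_force']);turn(.111)
q=[.4906,.0296,.111];c,sn=np.cos(q[2]),np.sin(q[2]);o=[]
n='side';x0,y0=290,170;im=cv2.imread('pics/s3.png')[y0:y0+100,x0:x0+130]; im=cv2.resize(im,None,fx=6,fy=6,interpolation=cv2.INTER_CUBIC)
for L,W,z,col in((.059,.029,g[2]+.019,(0,0,255)),(.063,.033,.016,(0,255,0))):
    p=np.array([[q[0]+c*a*L-sn*b*W,q[1]+sn*a*L+c*b*W,z] for a,b in((1,1),(1,-1),(-1,-1),(-1,1))])
    cv2.polylines(im,[((proj(n,p)-[x0,y0]+.5)*6).astype(np.int32)],True,col,1)
cv2.imwrite('pics/c5.png',im)
E
```

```text
[0.49033876 0.03071326 0.04939356] 0.057521367780733385 [ 0.5504293   0.94995755 -0.16421798]
turn [ 0.002 -0.003 -0.001] j6 -110.1
turn [5.000e-03 2.000e-03 3.141e+00] j6 -110.1
```

View pics/c5.png

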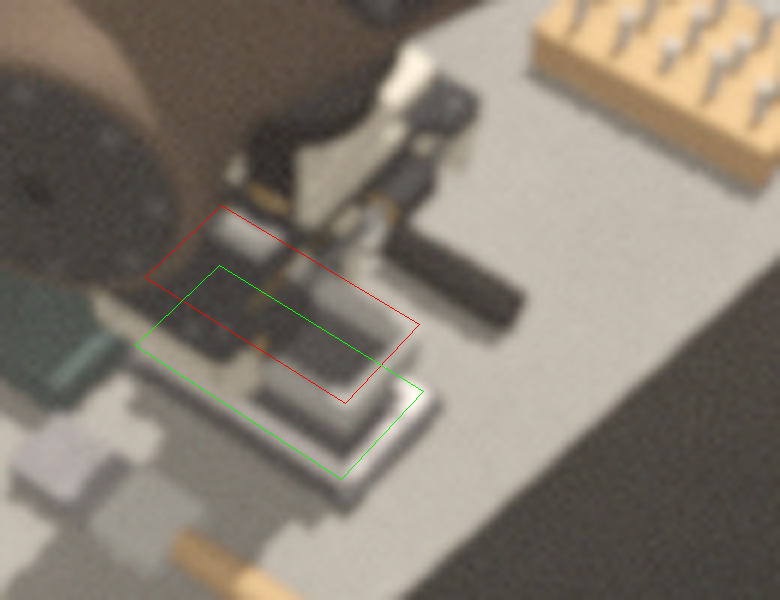

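The tray corner matches the projection, but the frame seems to sit slightly right of the green outline. I'll fit the frame in the clear side view.

```bash
python3 - <<'E'
from h import *
im=cv2.imread('pics/raw_s0.png')
for t in(150,170,190): print(bayfit(im,(310,210,366,255),'side',t))
x0,y0=305,205;o=cv2.resize(im[y0:y0+55,x0:x0+65],None,fx=9,fy=9,interpolation=cv2.INTER_CUBIC)
q=[.4906,.0296,.111];c,sn=np.cos(q[2]),np.sin(q[2])
p=np.array([[q[0]+c*a*.063-sn*b*.033,q[1]+sn*a*.063+c*b*.033,.016] for a,b in((1,1),(1,-1),(-1,-1),(-1,1))])
cv2.polylines(o,[((proj('side',p)-[x0,y0]+.5)*9).astype(np.int32)],True,(0,255,0),1);cv2.imwrite('pics/c6.png',o)
E
```

```text
(array([0.47554773, 0.03598713, 1.69840412]), np.float64(0.024072856044199755), 1382)
(array([0.48750618, 0.02911645, 0.11022185]), np.float64(0.02740121399943776), 550)
(array([0.48779353, 0.03050291, 0.12056505]), np.float64(0.027408920029191094), 346)
```

View pics/c6.png

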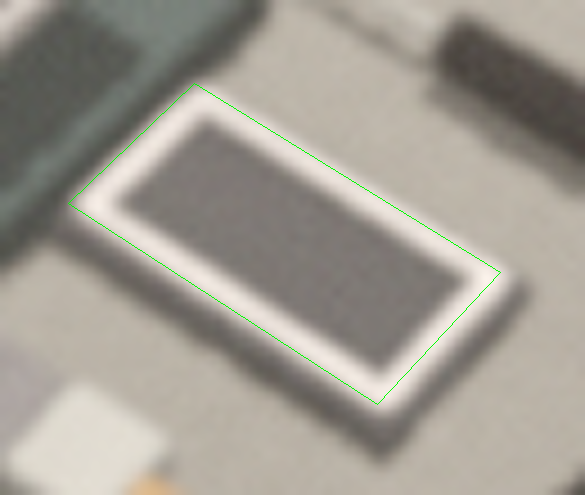

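In the side view the frame sits about 1–1.5 mm nearer, which is within the play. I'll correct by −1, −1 mm and lower.

carry_out(
  moves=[
    [-1,-1,-6,0,0,0,40],
    [-1,-1,-12,0,0,0,40],
    [-1,-1,-17,0,0,0,40],
    [-1,-1,-21,0,0,0,40],
    [-1,-1,-21,0,0,0,40],
  ],
)

```text
time_s: 6.85
tcp_pos: [0.49, 0.0291, 0.0293]
eef_rot: [-165.5, 90.0, -159.1]
contact_force: [0.3, -0.6, -1.0]
gripper_width: 0.0579
```

carry_out(
  moves=[
    [0,0,-1,0,0,0,40],
    [0,0,-2,0,0,0,40],
    [0,0,-3,0,0,0,40],
    [0,0,-4,0,0,0,40],
    [0,0,-4,0,0,0,40],
  ],
)

```text
time_s: 7.35
tcp_pos: [0.4902, 0.0292, 0.0255]
eef_rot: [-173.4, 90.0, -167.0]
contact_force: [-0.6, 0.4, -0.1]
gripper_width: 0.0581
```

```bash
python3 - <<'E'
from h import *
s,R=tool();print(s['tcp_pos'],s['gripper_width'],s['contact_force'],s['moment'])
E
```

```text
[0.49017401 0.02922522 0.02546638] 0.05806709813648103 [-0.60969507  0.40574714 -0.14336908] [ 0.01945754 -0.05841006  0.02728061]
```

The foot is below the frame's top with no contact, so it's inside the recess. I'll lower the rest of the way.

carry_out(
  moves=[
    [0,0,-1,0,0,0,40],
    [0,0,-1.5,0,0,0,40],
    [0,0,-2,0,0,0,40],
    [0,0,-2.5,0,0,0,40],
    [0,0,-2.5,0,0,0,40],
  ],
)

```text
time_s: 7.85
tcp_pos: [0.4903, 0.0293, 0.0232]
eef_rot: [-8.5, 90.0, -2.2]
contact_force: [-0.9, -0.5, 2.7]
gripper_width: 0.0578
```

carry_out(
  moves=[
    [0,0,0,0,0,0,72],
    [0,0,0,0,0,0,88],
    [0,0,0,0,0,0,88],
    [0,0,0,0,0,0,88],
    [0,0,0,0,0,0,88],
  ],
)

```text
time_s: 8.35
tcp_pos: [0.4903, 0.0293, 0.023]
eef_rot: [-148.7, 90.0, -142.3]
contact_force: [-0.3, 0.3, -0.1]
gripper_width: 0.077
```

carry_out(
  moves=[
    [0,0,15,0,0,0,88],
    [0,0,40,0,0,0,88],
    [0,0,80,0,0,0,88],
    [0,0,130,0,0,0,88],
    [0,0,180,0,0,0,88],
  ],
)

```text
time_s: 8.85
tcp_pos: [0.4896, 0.029, 0.2048]
eef_rot: [-160.1, 90.0, -153.8]
contact_force: [2.0, 1.7, -1.1]
gripper_width: 0.0774
```

carry_out(
  moves=[
    [0,0,50,0,0,0,88],
    [0,0,100,0,0,0,88],
    [0,0,120,0,0,0,88],
    [0,0,120,0,0,0,88],
  ],
)

```text
time_s: 9.25
tcp_pos: [0.4916, 0.0295, 0.3269]
eef_rot: [12.5, 89.6, 18.9]
contact_force: [-0.7, 0.2, -0.5]
gripper_width: 0.0766
```

```bash
python3 - <<'E'
from h import *
snap('side','s4.png')
s,R=tool();print(s['tcp_pos'],s['gripper_width'],s['contact_force'],s['joints'].round(1)); turn(.111)
q=[.4906,.0296,.111];c,sn=np.cos(q[2]),np.sin(q[2])
M=lambda x,y,z:[q[0]+c*(x+.13)-sn*y,q[1]+sn*(x+.13)+c*y,z]
for th in(-.25,.45): print('grip',np.round(M(-.125*np.sin(th),0,.085+.125*np.cos(th)),4))
x0,y0=200,120; im=cv2.imread('pics/s4.png')[y0:y0+150,x0:x0+200]; im=cv2.resize(im,None,fx=4,fy=4,interpolation=cv2.INTER_CUBIC)
pp=((proj('side',np.array([M(.125*np.sin(.25),0,.085+.125*np.cos(.25)),M(.148*np.sin(.25),0,.085+.148*np.cos(.25))]))-[x0,y0]+.5)*4).astype(int)
for p in pp: cv2.circle(im,tuple(map(int,p)),4,(0,255,0),1)
cv2.imwrite('pics/c7.png',im)
E
```

```text
[0.49062727 0.02948671 0.3244751 ] 0.0772162820859967 [-0.22910476  0.23383699 -0.44477491] [  26.4   -0.2  -12.4   -0.   -77.6 -110.1]
turn [-0.002  0.003  0.   ] j6 -110.1
turn [ 5.000e-03  2.000e-03 -3.141e+00] j6 -110.1
grip [0.6505 0.0474 0.2061]
grip [0.5658 0.038  0.1976]
```

View pics/c7.png

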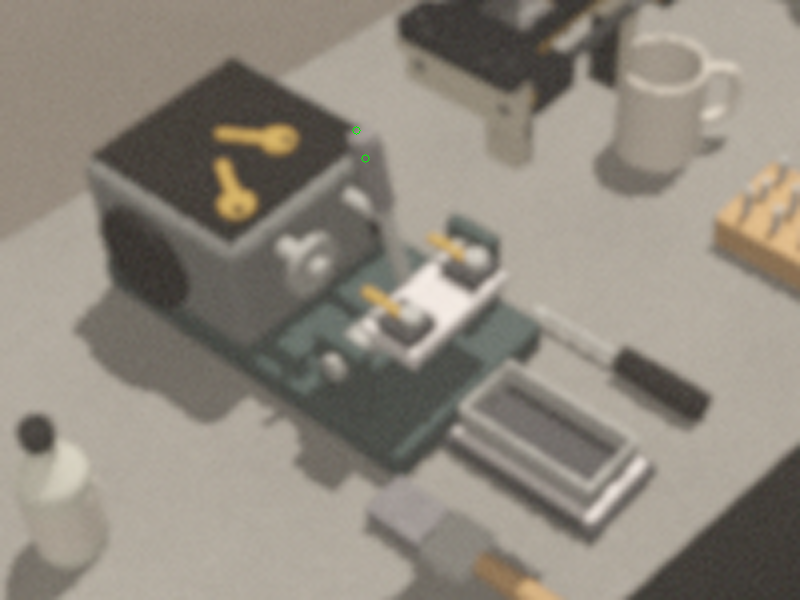

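The tray lies flat in the recess, at about (550,430), and has been let go. The lever's grip appears near (372,165), within 2–3 mm of the projection. Now a quick numeric check of the lever tip from the top view, and the arc waypoints.

```bash
cat > arc.py <<'E'
from h import *
q=[.4898,.0295,.111];c,sn=np.cos(q[2]),np.sin(q[2])
M=lambda x,y,z:np.array([q[0]+c*(x+.13)-sn*y,q[1]+sn*(x+.13)+c*y,z])
def wp(j,phi):
    th=j-.25; g=M(-.125*np.sin(th),0,.085+.125*np.cos(th)); f=np.array([c,sn,0])
    return g+.0188*(f*np.sin(phi)-np.array([0,0,1])*np.cos(phi))
E
python3 - <<'E'
from arc import *
P=ray('top',np.array([195.5,233])/3.4+[269.5,84.5],.224); d=P[:2]-M(0,0,0)[:2]
print('tip machine xy',d@[c,sn],d@[-sn,c],'expect .036,0')
P0=wp(0,0); print('start',P0, 'shift mm',(P0-r.get_state()['tcp_pos'])*1e3)
for j in np.linspace(0,.7,11): print(round(j,2),((wp(j,.45*j/.7)-P0)*1e3).round(1),(np.array([sn,-c])*.45*j/.7).round(3))
E
```

```text
tip machine xy 0.03630075696755955 0.0001377785659366513 expect .036,0
start [0.64973513 0.04732607 0.18731405] shift mm [ 159.10786184   17.83935747 -137.16105137]
0.0 [0. 0. 0.] [ 0. -0.]
0.07 [-7.7 -0.9  1.9] [ 0.005 -0.045]
0.14 [-15.4  -1.7   3.2] [ 0.01  -0.089]
0.21 [-23.3  -2.6   4. ] [ 0.015 -0.134]
0.28 [-31.1  -3.5   4.1] [ 0.02  -0.179]
0.35 [-39.   -4.3   3.7] [ 0.025 -0.224]
0.42 [-46.8  -5.2   2.8] [ 0.03  -0.268]
0.49 [-54.5  -6.1   1.2] [ 0.035 -0.313]
0.56 [-62.1  -6.9  -0.9] [ 0.04  -0.358]
0.63 [-69.5  -7.7  -3.5] [ 0.045 -0.403]
0.7 [-76.6  -8.5  -6.7] [ 0.05  -0.447]
```

carry_out(
  moves=[
    [50,5,0,0,0,0,88],
    [100,11,0,0,0,0,88],
    [140,15,0,0,0,0,88],
    [159,17,0,0,0,0,88],
    [159,17,0,0,0,0,88],
  ],
)

```text
time_s: 9.8
tcp_pos: [0.6506, 0.0463, 0.3187]
eef_rot: [-169.5, 89.7, -163.2]
contact_force: [0.4, 0.3, 0.7]
gripper_width: 0.0774
```

carry_out(
  moves=[
    [0,0,-35,0,0,0,88],
    [0,0,-70,0,0,0,88],
    [0,0,-95,0,0,0,88],
    [0,0,-110,0,0,0,88],
    [0,0,-110,0,0,0,88],
  ],
)

```text
time_s: 10.3
tcp_pos: [0.6466, 0.0458, 0.2094]
eef_rot: [-174.1, 89.6, -167.8]
contact_force: [-0.6, -0.4, 0.5]
gripper_width: 0.0772
```

```bash
python3 - <<'E'
from arc import *
s,R=tool(); print(s['tcp_pos'],s['contact_force'],s['joints'].round(1),((wp(0,0)-s['tcp_pos'])*1e3).round(1)); turn(.111)
E
```

```text
[0.64664349 0.04579365 0.20943451] [-0.60463204 -0.37668577  0.4780352 ] [ 2.120e+01  1.890e+01 -4.000e+00 -1.000e-01 -6.750e+01 -1.049e+02] [  3.1   1.5 -22.1]
turn [ 0.001 -0.006  0.001] j6 -104.9
turn [-1.000e-02 -2.000e-03 -3.141e+00] j6 -104.9
```

carry_out(
  moves=[
    [3,1,-10,0,0,0,88],
    [3,1,-18,0,0,0,88],
    [3,1,-22,0,0,0,88],
    [3,1,-22,0,0,0,88],
    [3,1,-22,0,0,0,88],
  ],
  squeeze=12,
)

```text
time_s: 10.8
tcp_pos: [0.6524, 0.0473, 0.1914]
eef_rot: [-4.0, 90.0, 2.3]
contact_force: [0.0, 0.0, -0.6]
gripper_width: 0.0769
```

carry_out(
  moves=[
    [0,0,0,0,0,0,60],
    [0,0,0,0,0,0,35],
    [0,0,0,0,0,0,10],
    [0,0,0,0,0,0,10],
    [0,0,0,0,0,0,10],
  ],
)

```text
time_s: 11.3
tcp_pos: [0.6523, 0.0473, 0.1911]
eef_rot: [7.9, 90.0, 14.2]
contact_force: [0.2, 0.4, -0.5]
gripper_width: 0.0426
```

carry_out(
  moves=[
    [0,0,0,0,0,0,10],
    [0,0,0,0,0,0,10],
    [0,0,0,0,0,0,10],
  ],
)

```text
time_s: 11.6
tcp_pos: [0.6522, 0.048, 0.191]
eef_rot: [79.9, 89.9, 86.3]
contact_force: [-0.6, 4.6, 0.6]
gripper_width: 0.0234
```

```bash
python3 - <<'E'
from arc import *
s,R=tool(); print(s['tcp_pos'],s['contact_force'],s['moment'],s['gripper_width'],((wp(0,0)-s['tcp_pos'])*1e3).round(1)); turn(.111)
E
```

```text
[0.65216872 0.04801168 0.19103419] [-0.58072093  4.60976002  0.64574761] [1.30946013 0.32089901 0.04998966] 0.02343186797779752 [-2.4 -0.7 -3.7]
turn [-0.001  0.     0.   ] j6 -104.9
turn [ 0.000e+00  2.000e-03 -3.141e+00] j6 -104.9
```

The handle is pinched at 23.4 mm. I'll tighten the grip, then pull along the arc.

carry_out(
  moves=[
    [0,0.5,0,0,0,0,10],
    [0,0.5,0,0,0,0,10],
    [0,0.5,0,0,0,0,10],
  ],
  squeeze=45,
)

```text
time_s: 11.9
tcp_pos: [0.6522, 0.048, 0.191]
eef_rot: [98.2, 90.0, 104.6]
contact_force: [0.5, 3.3, -0.1]
gripper_width: 0.0226
```

carry_out(
  moves=[
    [-8,-1,2,0.005,-0.045,0,10],
    [-16,-1.8,3.3,0.01,-0.09,0,10],
    [-24,-2.7,4.1,0.015,-0.134,0,10],
    [-32,-3.6,4.2,0.02,-0.179,0,10],
    [-40,-4.5,3.9,0.025,-0.224,0,10],
  ],
)

```text
time_s: 12.4
tcp_pos: [0.6138, 0.0439, 0.1955]
eef_rot: [0.2, 76.8, 6.6]
contact_force: [7.7, 0.3, -7.1]
gripper_width: 0.0229
```

```bash
python3 - <<'E'
from arc import *
s,R=tool(); print(s['tcp_pos'],s['contact_force'],s['moment'],s['gripper_width'],s['joints'].round(1),R[:,0].round(3))
E
```

```text
[0.61378353 0.04387182 0.19553469] [ 7.73119662  0.27465052 -7.08327149] [-0.09208752 -1.75102285 -0.03433788] 0.02293997970624539 [  24.8    8.6  -23.5    5.8  -45.5 -112. ] [ 0.227  0.026 -0.973]
```

carry_out(
  moves=[
    [-8,-0.9,-1.5,0.005,-0.045,0,10],
    [-16,-1.8,-3.3,0.01,-0.09,0,10],
    [-24,-2.6,-5.5,0.015,-0.134,0,10],
    [-31.5,-3.5,-8.3,0.02,-0.179,0,10],
    [-36,-4,-10.5,0.025,-0.21,0,10],
  ],
)

```text
time_s: 12.9
tcp_pos: [0.578, 0.0402, 0.1873]
eef_rot: [0.4, 64.5, 6.8]
contact_force: [9.0, -14.1, 8.7]
gripper_width: 0.0229
```

```bash
python3 - <<'E'
from arc import *
def jest():
    s,R=tool(); g=s['tcp_pos']-.0188*R[:,0]; d=g[:2]-M(0,0,0)[:2]; x=d@[c,sn]; z=g[2]-.085
    print(s['tcp_pos'],s['contact_force'],s['moment'],s['gripper_width'],s['joints'].round(1)); print('x,y,z,rad,joint',x,d@[-sn,c],z,np.hypot(x,z),.25+np.arctan2(-x,z))
jest()
E
```

```text
[0.57804394 0.04023738 0.18725375] [  8.97887834 -14.06828475   8.6643303 ] [-4.41210098 -2.71888476 -2.19990446] 0.022876529788222445 [  27.9   -0.5  -45.1   23.1  -23.1 -131. ]
x,y,z,rad,joint -0.04919089233488086 0.0008304402448498165 0.11922815430874974 0.1289771168408291 0.6413020837328494
```

The wrist is nearing its singular pose, so no further tilt. I'll settle, then translate the rest along the arc.

carry_out(
  moves=[
    [0,0,0,0,0,0,10],
    [0,0,0,0,0,0,10],
    [-2.5,-0.3,-1.1,0,0,0,10],
    [-5,-0.6,-2.2,0,0,0,10],
    [-5,-0.6,-2.2,0,0,0,10],
  ],
)

```text
time_s: 13.4
tcp_pos: [0.5739, 0.0396, 0.1854]
eef_rot: [0.4, 64.6, 6.8]
contact_force: [7.3, -3.6, 3.9]
gripper_width: 0.023
```

```bash
cat >> arc.py <<'E'
def jest():
    s,R=tool(); g=s['tcp_pos']-.0188*R[:,0]; d=g[:2]-M(0,0,0)[:2]; x=d@[c,sn]; z=g[2]-.085
    print(s['tcp_pos'],s['contact_force'],s['moment'],s['gripper_width'],s['joints'].round(1)); print('x,y,z,rad,joint',x,d@[-sn,c],z,np.hypot(x,z),.25+np.arctan2(-x,z))
    print('tooly',R[:,1],'tilt',np.arcsin(R[:2,0]@[c,sn]))
E
python3 -c "from arc import *;jest()"
```

```text
[0.57394454 0.0395715  0.18544822] [ 7.32524494 -3.61359057  3.90618222] [-1.22600775 -1.98701103 -0.68933739] 0.022997621870456016 [  28.    -0.8  -45.7   23.6  -22.9 -131.6]
x,y,z,rad,joint -0.053323641398556644 0.0006312570412587948 0.11742987131462797 0.12896970733072147 0.6762493352199468
tooly [-0.11218443  0.99368372  0.0027042 ] tilt 0.44343183191860475
```

Settled at a joint estimate of 0.676 with only the spring force. On to the stop, watching the force.

carry_out(
  moves=[
    [-1.5,-0.2,-0.7,0,0,0,10],
    [-3,-0.4,-1.4,0,0,0,10],
    [-4,-0.5,-1.9,0,0,0,10],
    [-4,-0.5,-1.9,0,0,0,10],
  ],
)

```text
time_s: 13.8
tcp_pos: [0.5712, 0.0393, 0.1842]
eef_rot: [0.4, 64.5, 6.8]
contact_force: [17.1, -6.7, 1.3]
gripper_width: 0.0231
```

```bash
python3 -c "from arc import *;jest()"
```

```text
[0.57122586 0.03934987 0.18422404] [17.10497671 -6.67949139  1.28680356] [-2.32597353 -4.38429644 -1.30796877] 0.023099575221813 [  28.1   -1.   -46.4   24.1  -22.5 -132.2]
x,y,z,rad,joint -0.05607629576361186 0.0007084559110376702 0.1161932289444987 0.12901712056590306 0.6996410409895387
tooly [-0.11237362  0.99366199  0.00283063] tilt 0.44497262769584023
```

The force jumped from 7 to 17 N and motion stopped short of the command, so it's on the stop at a joint of about 0.70. I'll add a little preload and hold.

carry_out(
  moves=[
    [-0.5,0,-0.2,0,0,0,10],
    [-1,0,-0.4,0,0,0,10],
    [-1,0,-0.4,0,0,0,10],
    [-1,0,-0.4,0,0,0,10],
    [-1,0,-0.4,0,0,0,10],
  ],
  squeeze=55,
)

```text
time_s: 14.3
tcp_pos: [0.5711, 0.0394, 0.1842]
eef_rot: [0.4, 64.5, 6.8]
contact_force: [25.3, -10.1, -3.5]
gripper_width: 0.0231
```

carry_out(
  moves=[
    [0,0,0,0,0,0,10],
    [0,0,0,0,0,0,10],
    [0,0,0,0,0,0,10],
    [0,0,0,0,0,0,10],
    [0,0,0,0,0,0,10],
  ],
)

```text
time_s: 14.8
tcp_pos: [0.571, 0.0394, 0.1842]
eef_rot: [0.4, 64.5, 6.8]
contact_force: [25.0, -10.0, -2.8]
gripper_width: 0.0226
```

```bash
python3 - <<'E'
from arc import *
jest(); snap('side','s5.png'); snap('top','t5.png')
a=cv2.imread('pics/s5.png')[110:310,200:430]; b=cv2.imread('pics/t5.png')[80:280,190:390]
o=np.hstack([cv2.resize(a,None,fx=1.85,fy=1.85),cv2.resize(b,None,fx=1.85,fy=1.85)]);cv2.imwrite('pics/c8.png',o)
E
```

```text
[0.57103332 0.03939743 0.18419292] [ 25.03707062 -10.00810619  -2.76035121] [-3.49276752 -6.55656299 -1.93232323] 0.022586313489386417 [  28.1   -1.   -46.5   24.3  -22.4 -132.4]
x,y,z,rad,joint -0.05627648975951209 0.0007767739461775149 0.11615537238465086 0.12907018956160785 0.7011654013983704
tooly [-0.1121791   0.99368365  0.00294018] tilt 0.44580403796017276
```

View pics/c8.png

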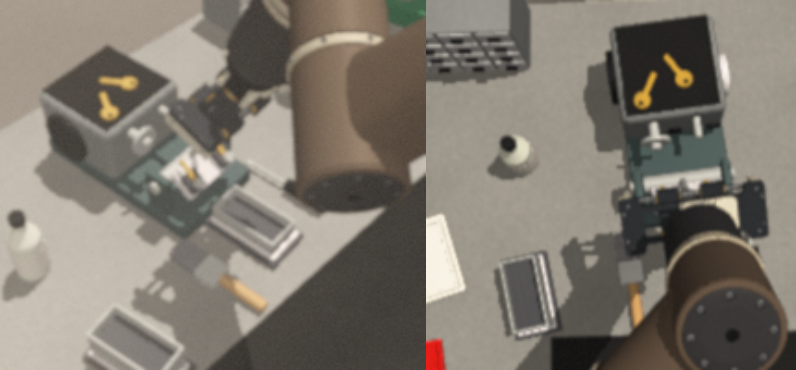

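The picture shows the tray in its recess at (255,220), the two-tray pile at (135,340), and the carriage pulled forward in the fingers. The keys, brush and bottle are undisturbed. Force and position are steady, so I'm handing in.

```bash
python3 -c "
from plant import r
print(r.close_job())"
```

```text
the job is handed in; nothing more can be done
None
```

I lifted the top tray off the pile, set it in the machine's recess and let go, then pulled the lever forward to its stop. I handed in at about 15 s with the fingers still holding it.

- **Tray:** it lies flat in the recess. The last picture also shows the other two still nested in the holder. The keys, brush and bottle look untouched; in that crop the arm largely hid the screwdriver, and the mug was not checked.
- **Lever:** the tool pose gives a carriage angle of 0.70 rad. The force along x rose from about 7 N to 25 N over the last few millimetres, and extra command no longer moved the lever. It stayed steady over the last 0.5 s, with a 55 N grip and 22.6 mm between the fingers.
- **Disagreements:** the side and top cameras differed by 1–1.5 mm on the recess position, which the play absorbed. The handle measured 23 mm against the 24 mm given. About 10 N of sideways force stayed on the tool during the hold, and the wrist was fairly close to its singular pose (joint 5 at -22°).

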